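# Lay a reagent bottle down on its stand

### The job

The tall white reagent bottle stands upright in the seat at the left end of the low grey stand. Without gripping or lifting it, tip it over the metal stop strip with your fingers so that it comes down on its side on the two black rubber rails, neck pointing out to the right over the open end of the stand, and ease it down gently, a finger under the neck or cap until it rests, rather than letting it drop. Leave it lying still and the other things on the table alone.

Things in the scene. Friction and masses are not known exactly. Their poses are not given: they have to be found in the camera images.
- bottle: White round plastic bottle with a white cap, 161 mm high, mass about 0.42 kg, +-25 %. Body 73 mm across from its underside to about 110 mm up, then a rounded shoulder; the cap is 43 mm across and spans 138 to 161 mm above the underside. Origin: centre of its underside; z axis runs along the bottle from base to cap; its turn about z is arbitrary.
- cap_top (a point): Centre of the bottle's cap top, 161 mm from the underside along the bottle's z.
- bottle_mid (a point): Point on the bottle's axis 75 mm above its underside, about its centre of mass.
- stand: Low grey stand fixed to the table, 180 mm long (x from -80 to +100 mm), 108 mm wide, origin on the table. Its -x end is the open front, turned to the right as the robot sees it (world -y, within 0.35 rad); z is up. Seat at the +x end, bed with the rails at the front. A steel wire bow (6 mm) on each side, at y = -42 and +42 mm, guides the bottle's sides: 105 mm above the table beside the seat, sloping to 58 mm at x = -76 mm.
- seat (a point): Middle of the recessed seat, 32 mm above the table, 51.5 mm from the stand's origin along +x; the bottle stands within 3 mm of this point, its wall 1 to 4 mm behind the stop. The seat runs from x = +12 to +94 mm of the stand; a lip 50 mm above the table runs round its back and sides.
- stop_edge (a point): Middle of the top edge of the aluminium stop strip, 12 mm from the stand's origin along +x, 40 mm above the table. Its rear face is an 8 mm step up from the seat that keeps the bottle's foot from skidding; the bottle tips about it and the rail ends.
- bed (a point): Midway between the two rubber rails, level with their crests (53 mm above the table). Rails: 12 mm bars with round ends, along the stand's x from -76 to +23 mm, at y = -29 and +29 mm. The bottle tips about their +x ends, its foot creeping back a little: lying right it is level, axis 78 mm above the table, base near x = +45 mm, cap near x = -94 to -116 mm, in the open beyond the front end.
- the_hand_lens: Bystander: black round hand lens lying flat, 53 x 132 x 12 mm; origin at the centre of its underside.
- tally_counter: Bystander: small grey tally counter, 52 x 71 x 28 mm; origin at the centre of its underside.
- sample_tube: Bystander: standing white screw-cap tube, 33 mm across, 96 mm high; origin at the centre of its underside.
- eraser: Bystander: small eraser in a paper sleeve, 18 x 40 x 13 mm; origin at the centre of its underside.
- jar_0: Bystander: small standing jar with a white lid and a yellow label, 47 mm across, 56 mm high; origin at the centre of its underside.
Things that resemble listed ones, but are neither listed nor needed, are in the scene too. Of the things that look like the bottle, the smallest one is meant.

How it is judged (in metres and radians):
On the way:
1. the bottle leans well over towards the open end of the stand, its foot still at the stop (angle between bottle's own z axis and vertical between 0.5 and 1.35 rad and x of cap_top in the frame of stand below -0.01 m and x of bottle in the frame of stand above 0 m), for 0.2 s.
At the end, for the whole second after the job is handed in: The bottle lies still on both rubber rails: level within 0.1 rad, along the stand within 0.15 rad, centred within 10 mm, centre 70 to 86 mm above the table, cap top 90 to 165 mm in front of the stand's origin (angle between bottle's own z axis and vertical between 1.47 and 1.67 rad and angle between the z axis of bottle and the x axis of stand, either way round below 0.15 rad and x of cap_top in the frame of stand between -0.165 and -0.09 m and y of bottle_mid in the frame of stand between -0.01 and 0.01 m and z of bottle_mid in the frame of stand between 0.07 and 0.086 m and linear speed of bottle below 0.03 m/s and angular speed of bottle below 0.4 rad/s); the robot touches nothing.
It fails at once if the bottle falls or lands hard (it turns faster than 4 rad/s) (angular speed of bottle above 4 rad/s).
It fails at once if the bottle is lifted (its middle more than 17 mm above the highest point of a plain tip-over) (height (world z) of bottle_mid above 0.135 m).
It fails at once if the bottle is carried or pushed off the stand (x of bottle in the frame of stand below -0.02 m or x of bottle in the frame of stand above 0.09 m or y of bottle in the frame of stand above 0.03 m or y of bottle in the frame of stand below -0.03 m).
It fails at once if the bottle is squeezed or pressed hard (more than 25 N from the fingers) (contact force between the fingers and bottle above 25 N).
It fails at once if a bystander is disturbed (moved more than 20 mm) (distance of any of the_hand_lens, tally_counter, sample_tube, eraser, jar_0 from where it was at the start of the episode above 0.02 m).
It also fails if it takes over 45 s, if anything falls off the work surface, if the arm or the gripper's body presses on something with over 40 N, if the wrist force passes 120 N, or if a joint passes its speed limit or range.

### The arm

A 6-joint arm with a two-finger parallel gripper is mounted at the origin on a cart in front of the work surface, level with it; the furniture and walls round the work are solid. World frame = base frame: x ahead of the robot, y to its left, z up, the work surface at z = 0. Lengths are in mm, angles in rad, forces in N, time in s.
With the tool pointing down it reaches from about 275 to 750 mm from the base axis. Payload 10.2 kg.
Tool frame: the origin (TCP) lies at the very end of the fingers, on their centre line; the grasp point (between the pads) lies 19 mm behind it; x points along the fingers, y is the direction in which the jaws open and shut, and the axes are right-handed (so a half turn about x gives the same grasp; the last joint's range is limited). The gripper opens to 85 mm and grips with 20 to 120 N. Pads are 22 mm wide; open, the fingers measure 114 mm over their backs; the gripper's body (76 mm by 85 mm) begins 54 mm behind the grasp point. The pads swing forward as they close: fully open they stand 13 mm farther back than shut.
Start: joints at [1.068, 0.313, 1.498, -0, 1.331, -0.223], TCP at [144.999, 504.586, 231.294] pointing down, gripper open.
Joint ranges: [-2.94, 2.94], [-0.97, 2.17], [0.19, 2.56], [-1.23, 4.37], [0.02, 3.11], [-2.88, 2.88]. Speed limits (rad/s): [2.39, 2.39, 3.01, 3.14, 3.14, 3.14].

### API

Orientations are given as a unit quaternion [w, x, y, z].
In Python, from rig import ctrl, viewer, order gives the robot as it stands. The module is installed in compiled form; this text tells all that it offers.
- The arm moves only by the tool carry_out, never from a script. Its argument "deltas" is a list of rows, each a list of 7 numbers: the gripper command: -1 is fully open, 1 is shut, values between are in proportion, then the shift along the tool's x, y, z in mm, then the turn, a rotation vector about the tool's x, y, z in degrees. A call has exactly 5 rows; each row is the pose to reach, as a shift and turn from the pose commanded when the call began, along the tool's axes at that moment; what a row does not reach only later rows make up. A row lasts 1/8 s, in which the tool goes at most 62.5 mm and 10.7 degrees, less where a joint would pass 70% of its speed; a pose out of reach is approached as far as the arm can. A call with a gripper value outside its range is refused whole. The fingers move at their own pace and stop on an object; "newtons" is the grip in N (left out, the last holds). Time passes only in rows, so rows that repeat a pose let the fingers close, or fill a call up. It gives the time, the measured TCP pose, the force and the opening at its end, in the units of the state.
- ctrl.sense(): the state, without advancing time (a new reading comes with each control period).
- viewer.capture(name): name is "scene" or "top"; returns the picture (384x512x3 uint8, red, green, blue); there is no depth.
- viewer.calibration(name): a dict with "fx", "fy", "cx", "cy" (pixels), "xyz" and "attitude" of the camera in the world. Camera axes: x right, y down, z forward; pixel columns grow to the right and rows downward; lengths in mm; the calibration is good to about 2 mm. A picture is of the moment at which its call begins. calibration takes no time and is no camera call.
- order.finish_job(): hands the job in, once; it reports no verdict.
The state is a dict: "time_s": time; "joints": joint angles; "dq": joint speeds; "tau": joint torques, N m; "eef_pos": TCP position; "ee_rot": TCP orientation; "force": force on the tool from outside, world axes, zero at the start; "wrist_torque": the same for the moment, N m; "grip_width": opening from 0.0 (shut) to 1.0 (fully open).
Only numpy, scipy, OpenCV 4.12 (cv2) and the standard library are available. Lean on these libraries where they do the work, as an engineer would, in place of code of your own. Each camera call takes 0.05 s, during which the arm holds its last target. There are 200 camera calls.

## Working session

There is one attempt and no reset: what is moved stays moved. The work goes in short steps, Python scripts to look and compute and a tool call to move; the robot and the scene stay as the last step left them, time stands still between calls to the robot, and variables do not carry over. Pictures are saved under pics/ and viewed, about 8 in all and at most 12, crops included, and the job is handed in when it is done.

Besides the shell and the picture viewer there is one more tool, called after "Request:" as name([rows], argument=value, ...), one row to a line, values as JSON. carry_out: Moves the arm, as the interface text tells. Its arguments: {"type":"object","properties":{"deltas":{"type":"array"},"newtons":{"type":"number"}},"required":["deltas"]}

```bash
mkdir -p pics; python3 - <<'E'
from rig import ctrl, viewer
import cv2
for n in("scene","top"):
    im=viewer.capture(n); cv2.imwrite(f"pics/{n}0.png",im[:,:,::-1]); print(n,viewer.calibration(n))
print(ctrl.sense())
E
```

```text
scene {'fx': 382.0150266206798, 'fy': 382.0150266206798, 'cx': 251.57032406152027, 'cy': 193.56771149816873, 'xyz': array([-163.97154731, -366.47022992,  666.27058522]), 'attitude': array([-0.45763728,  0.77826645, -0.37511513,  0.21013827])}
top {'fx': 476.8376970882328, 'fy': 476.8376970882328, 'cx': 261.4966592152584, 'cy': 192.06626179568022, 'xyz': array([ 278.14975161,  218.57218769, 1668.247874  ]), 'attitude': array([ 0.06591067, -0.69791426,  0.71029583, -0.06364983])}
{'time_s': 0.1, 'joints': array([ 1.06759944e+00,  3.13371956e-01,  1.49836007e+00, -1.31323897e-05,
        1.33102636e+00, -2.23362376e-01]), 'dq': array([ 3.75558227e-05,  7.21073795e-04, -3.02076097e-03,  8.65159898e-04,
        2.72887826e-04,  1.10851864e-03]), 'tau': array([ 3.20164581e-03, -4.12900114e+01, -2.60141015e+01, -1.38877003e-04,
        3.10075215e-03,  1.40000105e-05]), 'eef_pos': array([144.88175285, 504.3660452 , 230.80400641]), 'ee_rot': array([ 0.7000544 ,  0.09822598,  0.70033888, -0.09899969]), 'force': array([ 0.4977043 , -0.62216038,  0.30874304]), 'wrist_torque': array([-0.01080074, -0.02215651,  0.00606648]), 'grip_width': 1.001294066602851}
```

View pics/scene0.png

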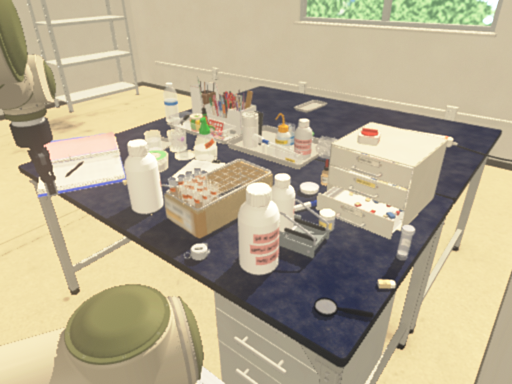

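View pics/top0.png

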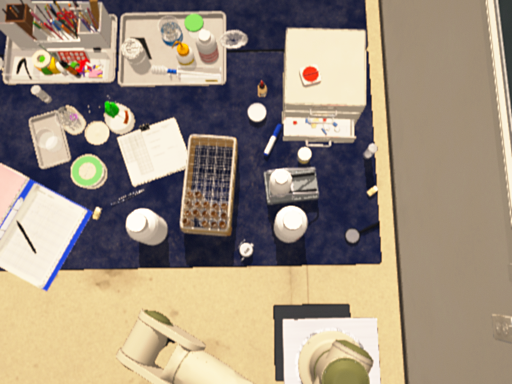

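Candidates for the bottle are the left big white bottle (scene 145,180 / top 145,226), the red-labelled big bottle (scene 260,230 / top 290,223), and the small bottle on the grey stand (scene 283,197 / top 281,182). The smallest one, the one standing on the stand, fits the description. I'll check it in a close crop.

```bash
cat > h.py <<'E'
import numpy as np, cv2
from scipy.spatial.transform import Rotation as R
from rig import viewer, ctrl
def cal(n):
    c=viewer.calibration(n); q=c["attitude"]; return c,R.from_quat([q[1],q[2],q[3],q[0]]).as_matrix()
def proj(n,P):
    c,M=cal(n); p=(np.atleast_2d(P)-c["xyz"])@M
    return np.c_[c["fx"]*p[:,0]/p[:,2]+c["cx"],c["fy"]*p[:,1]/p[:,2]+c["cy"]]
def ray(n,uv,z):
    c,M=cal(n); uv=np.atleast_2d(uv).astype(float)
    d=np.c_[(uv[:,0]-c["cx"])/c["fx"],(uv[:,1]-c["cy"])/c["fy"],np.ones(len(uv))]@M.T
    return c["xyz"]+d*((z-c["xyz"][2])/d[:,2])[:,None]
def stand2w(P,o,yaw):
    P=np.atleast_2d(P).astype(float); c,s=np.cos(yaw),np.sin(yaw)
    return np.c_[o[0]+c*P[:,0]-s*P[:,1],o[1]+s*P[:,0]+c*P[:,1],P[:,2]]
E
python3 - <<'E'
from h import *
a=cv2.imread("pics/scene0.png")[165:265,255:375]; b=cv2.imread("pics/top0.png")[140:215,250:335]
A=cv2.resize(a,None,fx=5,fy=5,interpolation=cv2.INTER_CUBIC)[:,:]; B=cv2.resize(b,None,fx=6,fy=6,interpolation=cv2.INTER_CUBIC)
cv2.imwrite("pics/c_s.png",A); cv2.imwrite("pics/c_t.png",B)
print(proj("top",[[0,0,0],[144.9,504.4,231]]),ray("top",[[281,182]],193),ray("top",[[290,220]],250))
E
```

```text
[[330.89877753 364.26699808]
 [166.55248935 328.756715  ]] [[583.16527247 158.79799624 193.        ]] [[454.84592255 137.04760333 250.        ]]
```

View pics/c_s.png

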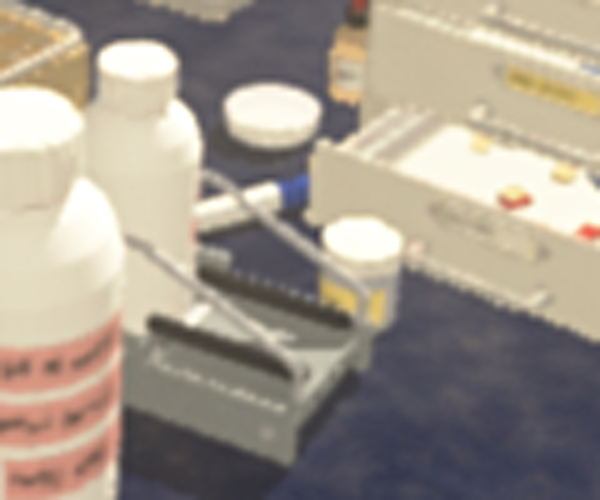

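View pics/c_t.png

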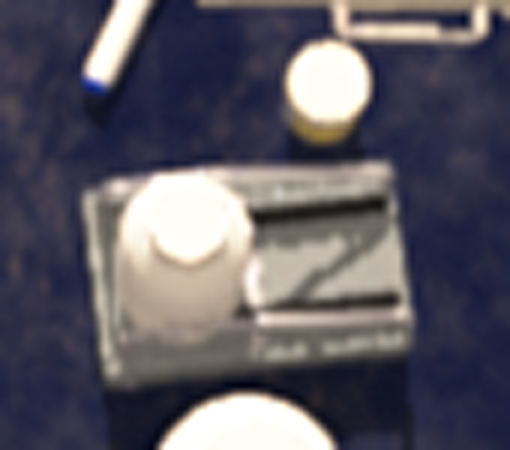

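The crops confirm it: the small white bottle stands on the grey stand. The two black rails point right, with front ends at top ≈(314.5,174.2) and (316.3,189.8), and the cap centre is at top ≈(281.7,178). The big labelled bottle sits just in front, and jar_0 is behind the rails at top ≈(304.5,155).

```bash
python3 - <<'E'
from h import *
f=lambda L:np.array(L)/6+[250-.4,140-.4]
c=f([[387,205],[398,299]]); print("rail ends",ray("top",c,53).round(1))
u=f([[255,214],[387,205],[250,310],[398,299]]); p=ray("top",u,53); print(p.round(1))
print("yaw",[np.arctan2(*(p[i]-p[i+1])[[1,0]]) for i in(0,2)], np.arctan2(*(p[1]-p[3])[[1,0]]))
o=ray("top",f([[85,190],[108,383],[390,162],[412,345]]),45); print("outline",o.round(1))
print("outline yaw",[np.arctan2(*(o[i]-o[i+2])[[1,0]]) for i in(0,1)])
print("cap top",ray("top",f([[190,226]]),193))
# cap from scene crop: top ellipse centre (138,60)/5+(255,165)
print("cap scene",ray("scene",np.array([[138,58]])/5+[254.6,164.6],193))
print("rail front ends scene",ray("scene",np.array([[350,318],[282,366],[152,322],[203,270]])/5+[254.6,164.6],55).round(1))
b=ray("top",[[290,217]],250);print("big",b, "jar",ray("top",f([[329,82]]),56))
im=cv2.imread("pics/top0.png"); print(ray("scene",[[259,188]],250))
E
```

```text
rail ends [[639.2  37.7  53. ]
 [583.8  33.4  53. ]]
[[635.2 114.1  53. ]
 [639.2  37.7  53. ]
 [578.9 118.6  53. ]
 [583.8  33.4  53. ]]
yaw [np.float64(1.6222464391388025), np.float64(1.6281906958006223)] 0.07663490553189728
outline [[653.1 212.   45. ]
 [539.2 200.8  45. ]
 [666.6  34.1  45. ]
 [558.2  25.5  45. ]]
outline yaw [np.float64(1.6464045756036438), np.float64(1.6787670778953927)]
cap top [[598.43853074 157.57826519 193.        ]]
cap scene [[605.17474352 160.413548   193.        ]]
rail front ends scene [[639.4  36.7  55. ]
 [577.6  42.9  55. ]
 [568.8 121.5  55. ]
 [630.2 128.1  55. ]]
big [[463.88335863 136.79408161 250.        ]] jar [[712.37139703  68.97388074  56.        ]]
[[432.4495287  104.80925889 250.        ]]
```

```bash
cat >> h.py <<'E'
YAW=1.645; O=np.array([605.9,111.3])
def toolR(al,sgn):
    c,s=np.cos(YAW),np.sin(YAW); ex=np.array([c,s,0]); ez=np.array([0,0,1.])
    x=np.sin(al)*ex-np.cos(al)*ez; y=sgn*(np.cos(al)*ex+np.sin(al)*ez)
    return np.c_[x,y,np.cross(x,y)]
def cur():
    s=ctrl.sense(); q=s["ee_rot"]; return s,s["eef_pos"],R.from_quat([q[1],q[2],q[3],q[0]]).as_matrix()
def rows(targets,p0=None,R0=None):
    s,p,M=cur(); p=p if p0 is None else np.array(p0); M=M if R0 is None else R0
    for g,t,Rt in targets:
        print([g]+list((M.T@(np.array(t)-p)).round(1))+list(np.degrees(R.from_matrix(M.T@Rt).as_rotvec()).round(1)))
E
python3 - <<'E'
from h import *
s,p,M=cur(); print(M.round(3))
for sg in(1,-1): print(sg,np.degrees(R.from_matrix(M.T@toolR(0,sg)).as_rotvec()).round(1))
# triangulate big bottle cap: closest heights
for z in (200,220,240,260): print(z,ray("top",[[290,217]],z)[0].round(),ray("scene",[[259,190]],z)[0].round())
p0=np.array([145,504.6,231.3])
for sg in(1,-1):
    print("raise+go"); rows([(-1,[145,504.6,345],M),(-1,[298,389,345],toolR(0,sg)),(-1,[602,162,345],toolR(0,sg))],p0,M)
# bystanders
print(ray("top",[[352,236],[373,191],[370,150],[246,249]],20).round())
E
```

```text
[[-0.001  0.276  0.961]
 [-0.001  0.961 -0.276]
 [-1.    -0.001 -0.   ]]
1 [-20.3  -0.    0.1]
-1 [1.597e+02 1.000e-01 0.000e+00]
200 [470. 134. 200.] [496. 155. 200.]
220 [468. 135. 220.] [468. 133. 220.]
240 [465. 136. 240.] [439. 110. 240.]
260 [463. 137. 260.] [411.  88. 260.]
raise+go
[-1, np.float64(-113.7), np.float64(-0.1), np.float64(-0.0), np.float64(0.0), np.float64(0.0), np.float64(0.0)]
[-1, np.float64(-113.7), np.float64(-69.0), np.float64(178.9), np.float64(-20.3), np.float64(-0.0), np.float64(0.1)]
[-1, np.float64(-113.6), np.float64(-203.2), np.float64(533.8), np.float64(-20.3), np.float64(-0.0), np.float64(0.1)]
raise+go
[-1, np.float64(-113.7), np.float64(-0.1), np.float64(-0.0), np.float64(0.0), np.float64(0.0), np.float64(0.0)]
[-1, np.float64(-113.7), np.float64(-69.0), np.float64(178.9), np.float64(159.7), np.float64(0.1), np.float64(0.0)]
[-1, np.float64(-113.6), np.float64(-203.2), np.float64(533.8), np.float64(159.7), np.float64(0.1), np.float64(0.0)]
[[ 424.  -89.   20.]
 [ 581. -171.   20.]
 [ 730. -169.   20.]
 [ 386.  278.   20.]]
```

Request:
carry_out([
  [-1,-60,0,0,0,0,0],
  [-1,-114,-10,20,-5,0,0],
  [-1,-114,-30,75,-10,0,0],
  [-1,-114,-50,130,-15,0,0],
  [-1,-114,-70,180,-20.3,0,0],
], newtons=20)

```text
time_s: 0.72
eef_pos: [299.9, 386.3, 345.1]
ee_rot: [0.706, -0.027, 0.707, 0.027]
force: [0.5, 0.7, -0.2]
grip_width: 1.0
```

```bash
python3 - <<'E'
from h import *
s,p,M=cur(); print(p,s["joints"].round(3),s["grip_width"])
rows([(-1,[602,162,345],toolR(0,1))])
E
```

```text
[299.91008574 386.25004363 345.05165732] [ 0.67   0.177  1.379 -0.     1.586 -0.978] 1.0004096740801973
[-1, np.float64(0.0), np.float64(-247.0), np.float64(283.8), np.float64(0.2), np.float64(-0.0), np.float64(0.0)]
```

Request:
carry_out([
  [-1,0,-40,45,0,0,0],
  [-1,0,-80,92,0,0,0],
  [-1,0,-120,138,0,0,0],
  [-1,0,-160,184,0,0,0],
  [-1,0,-200,230,0,0,0],
])

```text
time_s: 1.35
eef_pos: [544.2, 203.8, 345.0]
ee_rot: [0.706, -0.026, 0.707, 0.026]
force: [0.4, 0.7, 1.2]
grip_width: 1.001
```

```bash
python3 - <<'E'
from h import *
s,p,M=cur(); print(p,s["joints"].round(3),s["time_s"])
T=stand2w([[51,0,345],[0,0,320],[-50,0,290],[-98,0,280]],O,YAW)
rows([(-.6,t,toolR(a,1)) for t,a in zip(T,np.radians([0,10,20,30]))])
T=stand2w([[-98,0,280]]*3,O,YAW)
rows([(-.6,t,toolR(a,1)) for t,a in zip(T,np.radians([45,60,75]))])
E
```

```text
[544.23573919 203.78790532 345.01201972] [ 0.157  0.398  1.089  0.     1.655 -1.488] 1.35
[-0.6, np.float64(-0.0), np.float64(-45.8), np.float64(54.6), np.float64(0.0), np.float64(-0.0), np.float64(-0.0)]
[-0.6, np.float64(25.0), np.float64(-96.8), np.float64(54.6), np.float64(0.0), np.float64(-0.0), np.float64(10.0)]
[-0.6, np.float64(55.0), np.float64(-146.8), np.float64(54.6), np.float64(0.0), np.float64(-0.0), np.float64(20.0)]
[-0.6, np.float64(65.0), np.float64(-194.8), np.float64(54.6), np.float64(0.0), np.float64(-0.0), np.float64(30.0)]
[-0.6, np.float64(65.0), np.float64(-194.8), np.float64(54.6), np.float64(-0.0), np.float64(-0.0), np.float64(45.0)]
[-0.6, np.float64(65.0), np.float64(-194.8), np.float64(54.6), np.float64(-0.0), np.float64(-0.0), np.float64(60.0)]
[-0.6, np.float64(65.0), np.float64(-194.8), np.float64(54.6), np.float64(-0.0), np.float64(-0.0), np.float64(75.0)]
```

Request:
carry_out([
  [-0.6,0,-46,55,0,0,0],
  [-0.6,25,-97,55,0,0,10],
  [-0.6,55,-147,55,0,0,20],
  [-0.6,65,-195,55,0,0,30],
  [-0.6,65,-195,55,0,0,40],
])

```text
time_s: 1.98
eef_pos: [612.4, 11.3, 279.1]
ee_rot: [0.654, 0.221, 0.672, 0.267]
force: [0.4, 1.3, 0.4]
grip_width: 0.805
```

```bash
python3 - <<'E'
from h import *
s,p,M=cur(); print(p,s["joints"].round(3),s["time_s"],s["grip_width"])
print(stand2w([[-98,0,280]],O,YAW), np.degrees(R.from_matrix(toolR(np.radians(40),1).T@M).as_rotvec()))
E
```

```text
[612.36974855  11.32261524 279.13587688] [-0.423  0.588  1.119  0.621  1.773 -2.042] 1.975 0.8054241104484469
[[613.16528835  13.56967929 280.        ]] [ 0.24678936 -0.11817522  0.35546365]
```

Request:
carry_out([
  [-0.6,0,0,0,0,0,10],
  [-0.6,0,0,0,0,0,20],
  [-0.6,0,0,0,0,0,30],
  [-0.6,0,0,0,0,0,40],
  [-0.6,0,0,0,0,0,50],
])

```text
time_s: 2.6
eef_pos: [612.3, 14.3, 280.0]
ee_rot: [0.48, 0.483, 0.517, 0.519]
force: [0.5, 1.1, 0.4]
grip_width: 0.798
```

```bash
python3 - <<'E'
from h import *
s,p,M=cur(); print(p,s["joints"].round(3),s["time_s"],s["grip_width"])
print(np.degrees(R.from_matrix(toolR(np.radians(90),1).T@M).as_rotvec()))
E
```

```text
[612.33303348  14.2611942  279.97189876] [-0.537  0.844  1.195  1.271  2.111 -2.121] 2.6 0.7978125894879035
[ 0.01707202 -0.0440976   0.33231445]
```

```bash
python3 - <<'E'
from h import *
a=np.radians([80,70,60,50,40])
T=stand2w([[-98,0,290],[-80,0,310],[-55,0,310],[-30,0,310],[-5,0,310]],O,YAW)
rows([(-.6,t,toolR(x,1)) for t,x in zip(T,a)])
print('next')
a2=np.radians([30,20,10,0,0]); T2=[[603,135,310],[602,155,300],[602,161,280],[602,161,250],[602,161,215]]
rows([(-.6,t,toolR(x,1)) for t,x in zip(T2,a2)],T[-1],toolR(a[-1],1))
E
```

```text
[-0.6, np.float64(-0.7), np.float64(10.0), np.float64(0.8), np.float64(-0.0), np.float64(0.0), np.float64(-10.3)]
[-0.6, np.float64(17.4), np.float64(29.9), np.float64(0.8), np.float64(-0.0), np.float64(0.0), np.float64(-20.3)]
[-0.6, np.float64(42.4), np.float64(29.8), np.float64(0.7), np.float64(-0.0), np.float64(0.0), np.float64(-30.3)]
[-0.6, np.float64(67.4), np.float64(29.6), np.float64(0.7), np.float64(-0.0), np.float64(0.0), np.float64(-40.3)]
[-0.6, np.float64(92.4), np.float64(29.5), np.float64(0.7), np.float64(-0.0), np.float64(0.0), np.float64(-50.3)]
next
[-0.6, np.float64(18.5), np.float64(22.1), np.float64(-1.1), np.float64(0.0), np.float64(-0.0), np.float64(-10.0)]
[-0.6, np.float64(39.1), np.float64(31.0), np.float64(-0.6), np.float64(-0.0), np.float64(0.0), np.float64(-20.0)]
[-0.6, np.float64(58.2), np.float64(22.7), np.float64(-0.2), np.float64(-0.0), np.float64(0.0), np.float64(-30.0)]
[-0.6, np.float64(81.2), np.float64(3.5), np.float64(-0.2), np.float64(0.0), np.float64(0.0), np.float64(-40.0)]
[-0.6, np.float64(108.0), np.float64(-19.0), np.float64(-0.2), np.float64(0.0), np.float64(0.0), np.float64(-40.0)]
```

Request:
carry_out([
  [-0.6,0,10,1,0,0,-10],
  [-0.6,17,30,1,0,0,-20],
  [-0.6,42,30,1,0,0,-30],
  [-0.6,67,30,1,0,0,-40],
  [-0.6,92,30,1,0,0,-50],
])

```text
time_s: 3.22
eef_pos: [606.4, 107.0, 310.4]
ee_rot: [0.656, 0.215, 0.673, 0.264]
force: [1.0, 1.4, -0.7]
grip_width: 0.799
```

Request:
carry_out([
  [-0.6,18,22,-1,0,0,-10],
  [-0.6,39,31,-0.5,0,0,-20],
  [-0.6,58,23,0,0,0,-30],
  [-0.6,81,4,0,0,0,-40],
  [-0.6,108,-19,0,0,0,-40],
])

```text
time_s: 3.85
eef_pos: [602.0, 163.8, 214.7]
ee_rot: [0.707, -0.028, 0.706, 0.027]
force: [0.6, 0.1, -0.6]
grip_width: 0.798
```

```bash
python3 - <<'E'
from h import *
s,p,M=cur(); print(p,s["joints"].round(3),s["time_s"],s["grip_width"])
print(np.degrees(R.from_matrix(toolR(0,1).T@M).as_rotvec()))
im=viewer.capture("scene")[:,:,::-1]; im2=viewer.capture("top")[:,:,::-1]
o=cv2.resize(im[100:240,225:365],None,fx=4,fy=4,interpolation=cv2.INTER_CUBIC)
cv2.imwrite("pics/s1.png",o)
E
```

```text
[601.97518285 163.760685   214.74206932] [ 0.079  0.546  1.197 -0.002  1.398 -1.57 ] 3.85 0.7978615409387965
[-0.25102469 -0.06751513 -0.10853554]
```

View pics/s1.png

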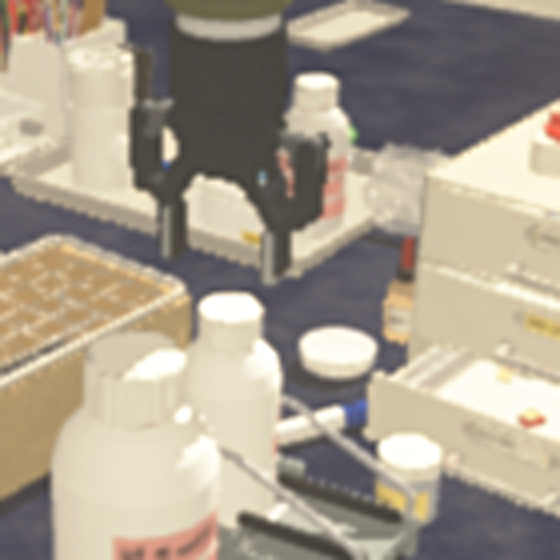

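The picture shows the open fingers hovering above the cap: tips at crop (175,250) and (270,275), cap top at about (231,308). I'll check the alignment numerically and work out the descent and the tip arc.

```bash
cat >> h.py <<'E'
def arc(th,al,depth,off,dz=0):
    """TCP for bottle lean th, tool tilt al (deg), axial depth below cap top, offset along py"""
    t=np.radians(th); rx,rz=26.25,-19.75
    b=np.array([25.25+rx*np.cos(t)-rz*np.sin(t),51.75+rx*np.sin(t)+rz*np.cos(t)])
    a=b+(161-depth)*np.array([-np.sin(t),np.cos(t)])+off*np.array([np.cos(t),np.sin(t)])
    return stand2w([[a[0],0,a[1]+dz]],O,YAW)[0],toolR(np.radians(al),1)
E
python3 - <<'E'
from h import *
print("cap pred",proj("scene",[[602,161,193]]),"obs 282.6,176.9; tips pred",proj("scene",[[602,163.8,221],[602,163.8,215]]),"obs 280.4,165.4")
for th in (0,20,45,70,90): print(th,arc(th,th,24,0)[0].round(1), arc(th,th,86,0)[0].round(1)[2])
s,p,M=cur()
rows([(-.6,[602,161.5,190],toolR(0,1)),(-.6,[602,161.5,169],toolR(0,1)),(-.32,[602,161.5,169],toolR(0,1))])
E
```

```text
cap pred [[281.35037097 176.56215801]] obs 282.6,176.9; tips pred [[280.7278699  166.98703811]
 [280.68031984 168.99924771]] obs 280.4,165.4
0 [602.1 162.7 169. ] 107.0
20 [605.2 121.1 170.9] 112.6
45 [608.8  72.3 153.2] 109.4
70 [611.5  35.6 116.5] 95.3
90 [612.7  19.6  78. ] 78.0
[-0.6, np.float64(21.2), np.float64(-0.5), np.float64(1.6), np.float64(0.1), np.float64(-0.5), np.float64(-0.0)]
[-0.6, np.float64(42.2), np.float64(-0.5), np.float64(1.7), np.float64(0.1), np.float64(-0.5), np.float64(-0.0)]
[-0.32, np.float64(42.2), np.float64(-0.5), np.float64(1.7), np.float64(0.1), np.float64(-0.5), np.float64(-0.0)]
```

Request:
carry_out([
  [-0.6,14,0,1,0,0,0],
  [-0.6,28,0,1.5,0,0,0],
  [-0.6,42,0,1.5,0,0,0],
  [-0.45,42,0,1.5,0,0,0],
  [-0.32,42,0,1.5,0,0,0],
])

```text
time_s: 4.58
eef_pos: [604.1, 161.5, 173.9]
ee_rot: [0.707, -0.026, 0.706, 0.026]
force: [0.7, 0.3, 0.6]
grip_width: 0.662
```

```bash
python3 - <<'E'
from h import *
s,p,M=cur(); print(p,s["time_s"],s["grip_width"],s["force"])
im=viewer.capture("scene")[:,:,::-1]
cv2.imwrite("pics/s2.png",cv2.resize(im[100:240,225:365],None,fx=4,fy=4,interpolation=cv2.INTER_CUBIC))
s,p,M=cur(); print(p)
# push with rear finger: bottle leads to front after ~26deg
A=[(t,)+arc(t,t,24,-5) for t in (3,7,11,15,19)]
rows([(-.32,q,m) for t,q,m in A])
E
```

```text
[604.09808512 161.53668432 173.87163424] 4.575 0.6622388174154468 [0.68403762 0.29870658 0.56363839]
[604.09143837 161.56938574 173.99098359]
[-0.32, np.float64(4.0), np.float64(-9.9), np.float64(-1.9), np.float64(0.0), np.float64(0.1), np.float64(3.0)]
[-0.32, np.float64(3.3), np.float64(-18.2), np.float64(-1.9), np.float64(0.0), np.float64(0.1), np.float64(7.0)]
[-0.32, np.float64(3.1), np.float64(-26.5), np.float64(-1.9), np.float64(0.0), np.float64(0.1), np.float64(11.0)]
[-0.32, np.float64(3.5), np.float64(-34.8), np.float64(-1.9), np.float64(0.0), np.float64(0.1), np.float64(15.0)]
[-0.32, np.float64(4.5), np.float64(-43.1), np.float64(-1.9), np.float64(0.0), np.float64(0.1), np.float64(19.0)]
```

View pics/s2.png

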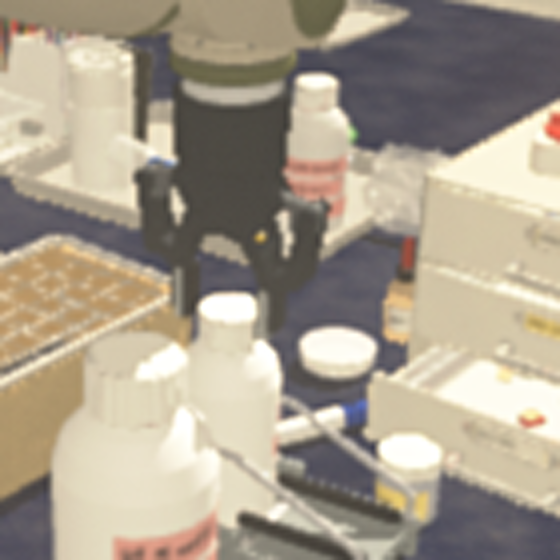

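The cap sits between the two fingers: left finger at crop ≈(185,290), right at ≈(270,310), cap centre ≈(231,308). Starting the tip.

Request:
carry_out([
  [-0.32,4,-10,-2,0,0,3],
  [-0.32,3.5,-18,-2,0,0,7],
  [-0.32,3,-26,-2,0,0,11],
  [-0.32,3.5,-34.5,-2,0,0,15],
  [-0.32,4.5,-43,-2,0,0,19],
])

```text
time_s: 5.25
eef_pos: [605.5, 118.4, 169.8]
ee_rot: [0.693, 0.091, 0.7, 0.144]
force: [-0.6, 0.2, 0.3]
grip_width: 0.657
```

```bash
python3 - <<'E'
from h import *
viewer.capture("top")
im=viewer.capture("scene")[:,:,::-1]
cv2.imwrite("pics/s3.png",cv2.resize(im[120:260,235:375],None,fx=4,fy=4,interpolation=cv2.INTER_CUBIC))
s,p,M=cur(); print(p,s["joints"].round(2),s["time_s"],s["force"],s["wrist_torque"])
# 
A=[(t,)+arc(t,t,24,o) for t,o in((22,-4),(25,-2),(28,0),(31,2),(34,3))]
rows([(-.32,q,m) for t,q,m in A])
E
```

```text
[605.4500444  116.89595977 168.92455212] [-0.14  0.57  1.32  0.33  1.34 -1.87] 5.35 [ 0.7025516   0.11769715 -0.60095243] [-0.0459231  -0.06819516  0.0171207 ]
[-0.32, np.float64(-1.1), np.float64(-3.5), np.float64(0.0), np.float64(-0.1), np.float64(0.1), np.float64(3.0)]
[-0.32, np.float64(-2.0), np.float64(-7.7), np.float64(0.1), np.float64(-0.1), np.float64(0.1), np.float64(6.0)]
[-0.32, np.float64(-2.7), np.float64(-12.0), np.float64(0.1), np.float64(-0.1), np.float64(0.1), np.float64(9.0)]
[-0.32, np.float64(-3.4), np.float64(-16.3), np.float64(0.1), np.float64(-0.1), np.float64(0.1), np.float64(12.0)]
[-0.32, np.float64(-3.6), np.float64(-21.7), np.float64(0.1), np.float64(-0.1), np.float64(0.1), np.float64(15.0)]
```

View pics/s3.png

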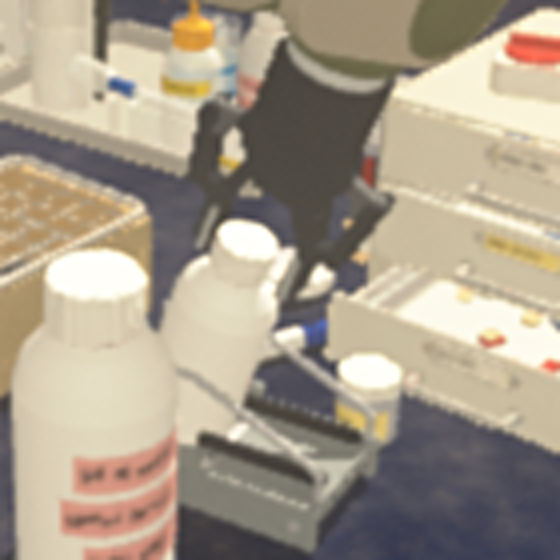

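The bottle leans about 20°, with the cap (crop 247,245) against the rear finger and the front finger ready at (290,280). Now going through the balance point slowly.

Request:
carry_out([
  [-0.32,-1,-4,0,0,0,3],
  [-0.32,-2,-8,0,0,0,6],
  [-0.32,-2.5,-12,0,0,0,9],
  [-0.32,-3.5,-17,0,0,0,12],
  [-0.32,-3.5,-22,0,0,0,15],
])

```text
time_s: 5.98
eef_pos: [606.8, 97.2, 165.5]
ee_rot: [0.668, 0.181, 0.683, 0.232]
force: [0.2, 0.7, -0.3]
grip_width: 0.659
```

```bash
python3 - <<'E'
from h import *
viewer.capture("top")
im=viewer.capture("scene")[:,:,::-1]
cv2.imwrite("pics/s4.png",cv2.resize(im[120:260,235:375],None,fx=4,fy=4,interpolation=cv2.INTER_CUBIC))
s,p,M=cur(); print(p,s["joints"].round(2),s["time_s"],s["force"],s["wrist_torque"])
A=[(t,)+arc(t,t,24,5) for t in(38,42,46,50,54)]
rows([(-.32,q,m) for t,q,m in A])
E
```

```text
[606.67320848  96.24138313 164.61461164] [-0.26  0.62  1.33  0.56  1.44 -2.05] 6.075 [-0.2456844   0.35847587 -0.45156605] [-0.24658481 -0.01578145 -0.00677031]
[-0.32, np.float64(-3.0), np.float64(-6.7), np.float64(0.3), np.float64(-0.1), np.float64(-0.0), np.float64(4.1)]
[-0.32, np.float64(-4.3), np.float64(-15.1), np.float64(0.4), np.float64(-0.1), np.float64(-0.0), np.float64(8.1)]
[-0.32, np.float64(-5.0), np.float64(-23.5), np.float64(0.4), np.float64(-0.1), np.float64(-0.0), np.float64(12.1)]
[-0.32, np.float64(-5.2), np.float64(-32.0), np.float64(0.4), np.float64(-0.1), np.float64(-0.0), np.float64(16.1)]
[-0.32, np.float64(-4.7), np.float64(-40.4), np.float64(0.4), np.float64(-0.1), np.float64(-0.0), np.float64(20.1)]
```

View pics/s4.png

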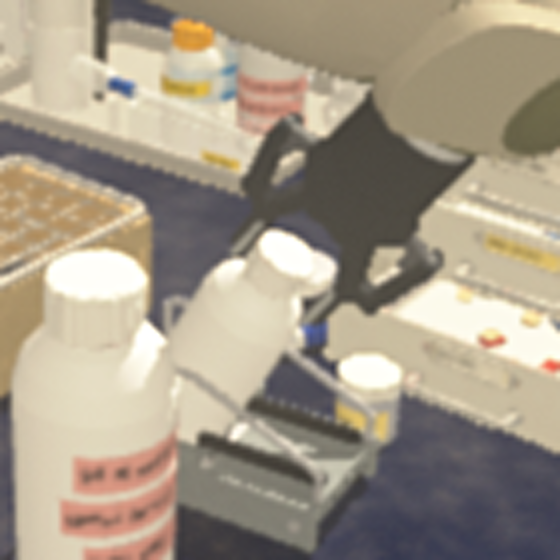

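The bottle now leans about 35°. Its cap (crop 290,255) is between the fingers, with the front finger under it at (320,300).

Request:
carry_out([
  [-0.32,-3,-7,0,0,0,4],
  [-0.32,-4.5,-15,0,0,0,8],
  [-0.32,-5,-23.5,0,0,0,12],
  [-0.32,-5,-32,0,0,0,16],
  [-0.32,-4.5,-40,0,0,0,20],
])

```text
time_s: 6.7
eef_pos: [609.4, 61.5, 146.4]
ee_rot: [0.617, 0.297, 0.642, 0.344]
force: [0.1, -0.7, -0.4]
grip_width: 0.66
```

```bash
python3 - <<'E'
from h import *
viewer.capture("top");viewer.capture("top")
s,p,M=cur(); print(p,s["joints"].round(2),s["time_s"],s["force"],s["wrist_torque"])
A=[(t,)+arc(t,t,24,5) for t in(58,62,66,70,74)]
rows([(-.32,q,m) for t,q,m in A]); print(arc(54,54,24,5)[0])
E
```

```text
[609.04031666  60.71727911 144.93204881] [-0.41  0.76  1.32  0.8   1.62 -2.25] 6.8 [-0.04456928  0.37627185 -2.12243556] [-0.52835469 -0.03872901 -0.01371453]
[-0.32, np.float64(-2.9), np.float64(-7.8), np.float64(0.6), np.float64(-0.2), np.float64(-0.1), np.float64(4.1)]
[-0.32, np.float64(-4.2), np.float64(-16.1), np.float64(0.7), np.float64(-0.2), np.float64(-0.1), np.float64(8.1)]
[-0.32, np.float64(-5.0), np.float64(-24.6), np.float64(0.7), np.float64(-0.2), np.float64(-0.1), np.float64(12.1)]
[-0.32, np.float64(-5.1), np.float64(-33.0), np.float64(0.7), np.float64(-0.2), np.float64(-0.1), np.float64(16.1)]
[-0.32, np.float64(-4.6), np.float64(-41.5), np.float64(0.7), np.float64(-0.2), np.float64(-0.1), np.float64(20.1)]
[609.69863032  60.20204741 145.94960191]
```

Request:
carry_out([
  [-0.32,-3,-8,0.5,0,0,4],
  [-0.32,-4,-16,0.5,0,0,8],
  [-0.32,-5,-24.5,0.5,0,0,12],
  [-0.32,-5,-33,0.5,0,0,16],
  [-0.32,-4.5,-41.5,0.5,0,0,20],
])

```text
time_s: 7.42
eef_pos: [612.0, 34.0, 115.7]
ee_rot: [0.548, 0.403, 0.581, 0.446]
force: [-0.8, -0.1, -1.7]
grip_width: 0.66
```

```bash
python3 - <<'E'
from h import *
viewer.capture("top")
im=viewer.capture("scene")[:,:,::-1]
cv2.imwrite("pics/s5.png",cv2.resize(im[120:280,235:395],None,fx=3.5,fy=3.5,interpolation=cv2.INTER_CUBIC))
s,p,M=cur(); print(p,s["joints"].round(2),s["time_s"],s["force"],s["wrist_torque"])
A=[(t,)+arc(t,min(t,76),24,5) for t in(78,82,85,88,90)]
rows([(-.32,q,m) for t,q,m in A]); print(arc(74,74,24,5)[0],arc(90,90,24,5)[0])
E
```

```text
[611.49086124  33.7350306  113.97563009] [-0.5   0.96  1.25  0.99  1.83 -2.37] 7.525 [-1.06475332  1.36256136 -1.32784285] [-0.67000964  0.01131864  0.12359948]
[-0.32, np.float64(-3.0), np.float64(-8.4), np.float64(0.2), np.float64(-0.2), np.float64(-0.1), np.float64(2.1)]
[-0.32, np.float64(-4.3), np.float64(-16.8), np.float64(0.2), np.float64(-0.2), np.float64(-0.1), np.float64(2.1)]
[-0.32, np.float64(-4.9), np.float64(-23.1), np.float64(0.2), np.float64(-0.2), np.float64(-0.1), np.float64(2.1)]
[-0.32, np.float64(-5.1), np.float64(-29.5), np.float64(0.3), np.float64(-0.2), np.float64(-0.1), np.float64(2.1)]
[-0.32, np.float64(-5.1), np.float64(-33.7), np.float64(0.3), np.float64(-0.2), np.float64(-0.1), np.float64(2.1)]
[611.74516664  32.6726995  114.10790797] [612.72047478  19.55316832  83.        ]
```

View pics/s5.png

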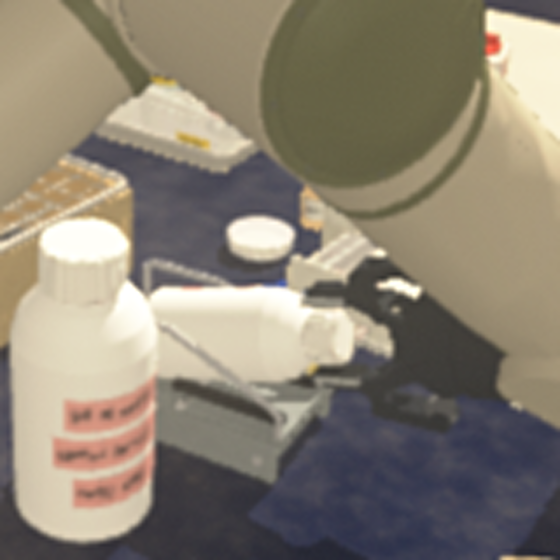

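The bottle leans about 75°, its neck (crop 330,335) held over the lower finger (340,375). Easing down the last part.

Request:
carry_out([
  [-0.32,-3,-7,0,0,0,2],
  [-0.32,-4,-14,0,0,0,2],
  [-0.32,-5,-20,0,0,0,2],
  [-0.32,-5,-25,0,0,0,2],
  [-0.32,-5,-29,0,0,0,2],
])

```text
time_s: 8.15
eef_pos: [612.9, 20.3, 88.7]
ee_rot: [0.541, 0.414, 0.573, 0.456]
force: [-0.3, 0.2, -0.5]
grip_width: 0.659
```

```bash
python3 - <<'E'
from h import *
im=viewer.capture("top")[:,:,::-1]
cv2.imwrite("pics/t6.png",im)
im=viewer.capture("scene")[:,:,::-1]
cv2.imwrite("pics/s6.png",cv2.resize(im[180:280,265:405],None,fx=5,fy=5,interpolation=cv2.INTER_CUBIC))
s,p,M=cur(); print(p,s["joints"].round(2),s["time_s"],s["force"],s["wrist_torque"])
A=[(t,)+arc(t,76,24,o) for t,o in((88,5),(90,4),(90,0),(90,-2))]
rows([(-.32,q,m) for t,q,m in A])
E
```

```text
[612.79613899  20.31843978  88.5266211 ] [-0.52  1.02  1.22  0.99  1.85 -2.4 ] 8.25 [-0.41910418  1.15195281 -0.49986964] [-0.6326289  -0.03848291  0.06722152]
[-0.32, np.float64(0.7), np.float64(-1.3), np.float64(-0.1), np.float64(-0.0), np.float64(-0.0), np.float64(0.0)]
[-0.32, np.float64(0.8), np.float64(-6.5), np.float64(-0.1), np.float64(-0.0), np.float64(-0.0), np.float64(0.0)]
[-0.32, np.float64(1.8), np.float64(-10.4), np.float64(-0.1), np.float64(-0.0), np.float64(-0.0), np.float64(0.0)]
[-0.32, np.float64(2.3), np.float64(-12.3), np.float64(-0.1), np.float64(-0.0), np.float64(-0.0), np.float64(0.0)]
```

View pics/s6.png

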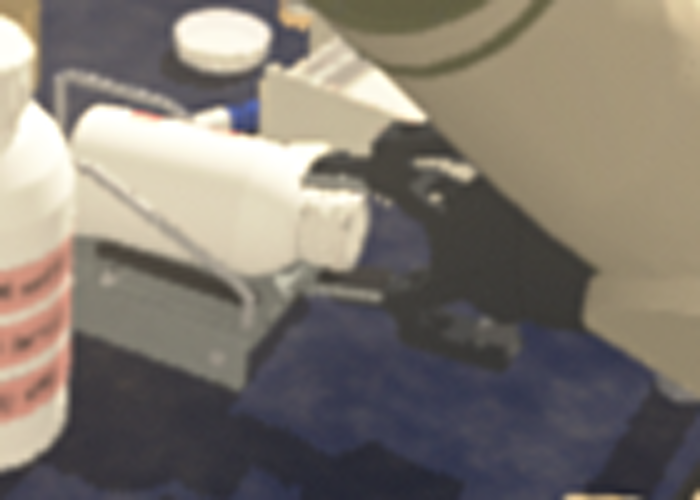

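The bottle is nearly level over the rails, cap at crop (335,225), with the lower finger just below it at (345,290). Lowering to let it rest, then checking the load.

Request:
carry_out([
  [-0.32,0.5,-2.5,0,0,0,0],
  [-0.32,1,-5,0,0,0,0],
  [-0.32,1.5,-7.5,0,0,0,0],
  [-0.32,2,-10,0,0,0,0],
  [-0.32,2,-11,0,0,0,0],
])

```text
time_s: 8.88
eef_pos: [612.9, 19.7, 77.6]
ee_rot: [0.541, 0.414, 0.573, 0.456]
force: [0.3, 0.3, -0.6]
grip_width: 0.659
```

```bash
python3 - <<'E'
from h import *
for i in range(4):
    im=viewer.capture("scene")[:,:,::-1]
cv2.imwrite("pics/s7.png",cv2.resize(im[180:280,265:405],None,fx=5,fy=5,interpolation=cv2.INTER_CUBIC))
s,p,M=cur(); print(p,s["time_s"],s["force"],s["wrist_torque"])
E
```

```text
[612.96094693  19.62862264  77.84566017] 9.075 [ 0.47942601 -0.42936993  0.12054551] [-0.49407059 -0.06179106 -0.04239393]
```

View pics/s7.png

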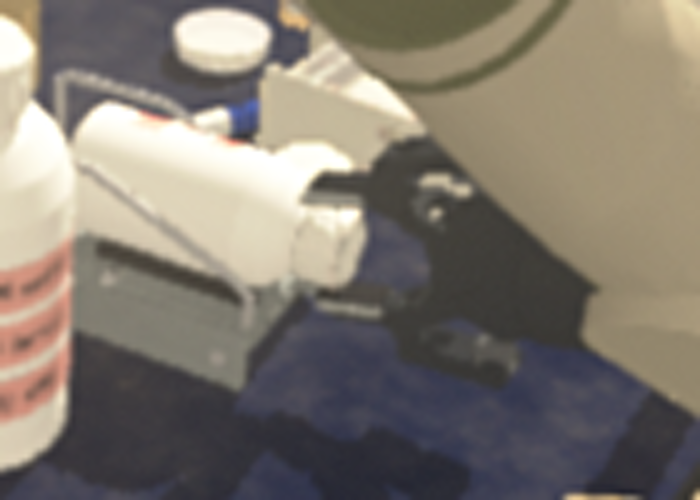

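The bottle is resting on the rails, the force is about 0, and the lower finger (crop 350,300) is just clear of the cap. Opening the jaws, then withdrawing along the tool axis.

Request:
carry_out([
  [-0.5,0,0,0,0,0,0],
  [-0.65,0,0,0,0,0,0],
  [-0.65,0,0,0,0,0,0],
  [-0.65,-8,0,0,0,0,0],
  [-0.65,-20,0,0,0,0,0],
])

```text
time_s: 9.7
eef_pos: [614.4, -0.3, 82.8]
ee_rot: [0.541, 0.414, 0.573, 0.456]
force: [0.1, -0.0, 0.3]
grip_width: 0.826
```

Request:
carry_out([
  [-0.65,-15,0,0,0,0,0],
  [-0.65,-35,0,0,0,0,0],
  [-0.65,-60,0,0,0,0,0],
  [-0.65,-70,40,0,0,0,0],
  [-0.65,-80,90,0,0,0,0],
])

```text
time_s: 10.32
eef_pos: [618.3, -56.9, 190.0]
ee_rot: [0.54, 0.415, 0.573, 0.455]
force: [-0.6, 0.4, 0.8]
grip_width: 0.826
```

Request:
carry_out([
  [-0.65,0,40,0,0,0,0],
  [-0.65,0,90,0,0,0,0],
  [-0.65,0,130,0,0,0,0],
  [-0.65,0,150,0,0,0,0],
  [-0.65,0,150,0,0,0,0],
])

```text
time_s: 10.95
eef_pos: [615.8, -19.8, 336.2]
ee_rot: [0.542, 0.413, 0.573, 0.456]
force: [-1.3, 0.1, -0.0]
grip_width: 0.824
```

```bash
python3 - <<'E'
from h import *
t=viewer.capture("top")[:,:,::-1]; s_=viewer.capture("scene")[:,:,::-1]
a=cv2.resize(t[130:220,250:390],(700,450),interpolation=cv2.INTER_CUBIC); 
b=cv2.resize(s_[180:300,235:435],(700,420),interpolation=cv2.INTER_CUBIC)[:,:]
v=np.vstack([a,b])
cv2.imwrite("pics/f.png",cv2.resize(v,None,fx=.68,fy=.68,interpolation=cv2.INTER_AREA))
s,p,M=cur(); print(p,s["joints"].round(2),s["time_s"],s["force"])
P=stand2w([[-116,0,78],[-94,0,78],[45,0,78],[-116,0,99.5]],O,YAW)
print(proj("top",P),proj("scene",P))
E
```

```text
[615.77662581 -19.94392729 333.97615274] [-0.57  0.75  1.04  1.13  2.11 -2.  ] 11.05 [-0.31703034 -0.37353132 -0.51098585]
[[327.46902255 179.00141275]
 [321.04829959 179.58416927]
 [280.43289324 183.27049761]
 [328.30816306 177.66281197]] [[334.23829653 230.70849472]
 [326.60553317 228.09123975]
 [281.95431486 212.7804516 ]
 [334.97925331 223.97048912]]
```

View pics/f.png

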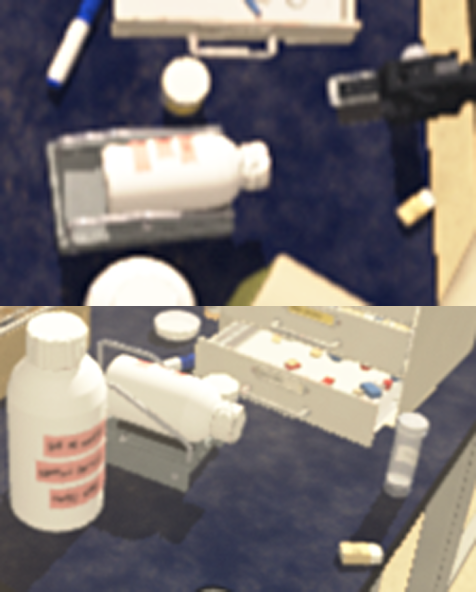

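The final picture shows the bottle lying on the rails with its neck over the open end: cap end at top ≈(329,178.5), base ≈(280.6,183), as predicted. The gripper is well clear. One numeric check of level, stillness and bystanders before handing in.

```bash
python3 - <<'E'
from h import *
a=viewer.capture("scene").astype(int)
for i in range(4): t=viewer.capture("top").astype(int)
b=viewer.capture("scene").astype(int)
print("scene diff",np.abs(a-b)[190:250,275:345].max())
w=(b.min(2)>150)
for c in range(312,342,3):
    r=np.where(w[205:250,c])[0]+205; print(c,r.min() if len(r) else None,r.max() if len(r) else None,end=' | ')
print()
P=[]
for x,r in((-94,21.5),(-116,21.5),(0,36.5),(40,36.5)):
    for y,z in((0,r),(0,-r),(r,0),(-r,0)): P.append([x,y,78+z])
print(np.c_[P,proj("scene",stand2w(P,O,YAW)).round(1),proj("top",stand2w(P,O,YAW)).round(1)][:16])
t0=cv2.imread("pics/top0.png")[:,:,::-1].astype(int)
for n,(x,y) in dict(lens=(352,236),eraser=(373,191),tube=(370,150),counter=(246,249),jar=(304,155)).items():
    sl=np.s_[y-12:y+12,x-12:x+12]; print(n,np.abs(t[sl]-t0[sl]).mean().round(1),end=' ')
wt=t.min(2)>150
for c in range(280,334,6):
    r=np.where(wt[160:205,c])[0]+160; print(c,r.min() if len(r) else 0,r.max() if len(r) else 0,end=' | ')
E
```

```text
scene diff 13
312 209 236 | 315 209 236 | 318 205 236 | 321 205 237 | 324 205 234 | 327 205 235 | 330 205 236 | 333 205 235 | 336 205 230 | 339 205 217 | 
[[ -94.     0.    99.5  327.3  221.4  321.8  178.3]
 [ -94.     0.    56.5  326.   234.6  320.3  180.9]
 [ -94.    21.5   78.   323.1  232.   321.8  185.7]
 [ -94.   -21.5   78.   330.   224.3  320.3  173.4]
 [-116.     0.    99.5  335.   224.   328.3  177.7]
 [-116.     0.    56.5  333.5  237.3  326.7  180.3]
 [-116.    21.5   78.   330.8  234.7  328.2  185.2]
 [-116.   -21.5   78.   337.6  226.9  326.7  172.9]
 [   0.     0.   114.5  296.3  206.4  294.3  179.9]
 [   0.     0.    41.5  295.2  228.3  292.9  184.2]
 [   0.    36.5   78.   289.2  223.6  294.7  192.6]
 [   0.   -36.5   78.   302.   211.7  292.5  171.7]
 [  40.     0.   114.5  283.8  202.3  282.3  180.9]
 [  40.     0.    41.5  283.1  223.9  281.5  185.2]
 [  40.    36.5   78.   276.8  219.2  283.   193.6]
 [  40.   -36.5   78.   289.8  207.7  280.8  172.7]]
lens 139.3 eraser 0.7 tube 55.4 counter 0.7 jar 0.7 280 169 199 | 286 168 194 | 292 168 193 | 298 169 193 | 304 160 190 | 310 168 189 | 316 171 188 | 322 172 182 | 328 174 180 |
```

```bash
python3 - <<'E'
from h import *
from rig import order
b=viewer.capture("scene").astype(int); s0=cv2.imread("pics/scene0.png")[:,:,::-1].astype(int)
for n,(x,y) in dict(lens=(327,307),tube=(407,243)).items():
    sl=np.s_[y-10:y+10,x-12:x+12]; print(n,np.abs(b[sl]-s0[sl]).mean().round(1))
s,p,M=cur(); print(s["force"],abs(s["dq"]).max(),s["time_s"])
print(order.finish_job())
E
```

```text
lens 2.4
tube 3.0
[ 0.0470381   0.18091865 -0.25226288] 0.004322835377476615 11.4
the job is handed in; nothing more can be done
None
```

I tipped the small bottle over the stop strip with the open fingers on either side of its cap. The rear finger pushed it past balance, and the front finger carried the cap down onto the rails. I then withdrew the gripper clear of everything and handed the job in at about 11.4 s. `finish_job` gives no verdict, so the result rests on the checks below.

**Bottle:**
- Its outline in both views matches a level bottle on the rails. The base is near x = +45 mm and the cap top near x = -116 to -122 mm in the stand frame. The cap's lower edge is within about 1 pixel of the prediction.
- It was still: two scene pictures about 0.25 s apart differed only by noise.
- The force on the arm was about 0 after release.

**Bystanders:**
- The eraser, counter and jar were unchanged in the top view.
- The arm hid the lens and tube in the top view, so the comparison there failed. In the scene view both were in place (small differences of 2.4 and 3.0 grey levels).

**Disagreements:**
- The two cameras differed by about 7 mm on the cap's starting position, so I used the mean.
- In the last scene check the cap's upper edge could not be separated from the white jar lid behind it, so level rests on the lower edge and the top view.

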